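# Find neutral on a transmission valve body by counting clicks

## Task

Set the selector slide of the transmission valve body to neutral by feel: with a fingertip push the upright socket on the slide until the slide is all the way home in its bore and stops (that is Low), then push it back out three clicks and stop there, without letting it run on past the third click. Push gently, do not grip the socket or touch the detent spring, and leave the parts lying round the valve body where they are.

Things in the scene. Friction and masses are not known exactly. Their poses are not given: they have to be found in the camera images.
- valve_body: Aluminium transmission valve body, 120 x 224 mm, top face at 42 mm, on a steel fixture plate 150 x 260 x 8 mm; fixed. Origin: centre of the plate's underside, on the bench; z up; y along its length, the way the slide moves; +x edge: four lying solenoids, tops at 57 mm. Strap over the slide at y = 66 mm, top at 58 mm. Nothing on it but the socket is higher than 62 mm.
- bore_mouth (a point): Mouth of the bore that takes the manual valve (the spool on the slide's end), 47 mm above the bench at x = -15, y = -52 mm of the valve body, facing its +y; centre of the front of a round boss 26 mm across, top at 60 mm, that runs from here 56 mm towards -y.
- selector_slide (a joint): Metres the slide is drawn out of the bore, along the valve body's +y: 0 = home at a hard stop, end 0.060. A spring roller on its toothed edge gives six notches: 0 (Low), 0.012 (first click), 0.024, 0.036 (third), 0.048, 0.060. About 7 N push it out of a notch, falling to nothing at the crest 6 mm on; 1 to 2 mm later it snaps into the next notch and stays there. Starts at 0.010 to 0.026.
- socket_top (a point): Centre of the open top of the socket, 90 mm above the bench: an upright square steel tube on the slide, 32 mm across the slide (valve body's x) by 26 mm along it (y), walls from 54 to 90 mm above the bench, hole 16 mm. Moves with the slide; at home at x = -15, y = -20 mm of the valve body. Push on its flat outer faces towards -y or +y, 13 mm either side of this point.
- detent_spring: Leaf spring 62 mm long, 10 mm high, with a 10 mm steel roller at its free end, beside the slide on its +x side, top at 57 mm; clamped at its +y end (its origin: x = 9, y = 98 mm, 47 mm above the bench), roller at x = 4, y = 35 mm of the valve body. Not to be touched.
- bearing: Loose ball bearing, 52 mm across, 15 mm high, lying flat on the bench beside the valve body; origin centre of its underside. A bystander.
- seal: Loose black oil seal ring, 58 mm across, 10 mm high, lying flat beside the valve body; origin centre of its underside. A bystander.
- gear: Loose helical planet gear, 54 mm across, 24 mm high, lying flat beyond the valve body's -y end; origin centre of its underside. A bystander.
- dropper_bottle: Loose small brown dropper bottle with a black rubber top, 33 mm across, 102 mm high, standing beyond the solenoids of the valve body; origin centre of its underside. A bystander.

How it is judged:
By the outcome, as a careful person would: the job done as asked, in the order asked, and still so for the second after the job is handed in, with the robot touching nothing.
It also fails if it takes over 59 s, if anything falls off the work surface, if the arm or the gripper's body presses on something with over 40 N, if the wrist force passes 120 N, or if a joint passes its speed limit or range.

## Robot

A 7-joint arm with a two-finger parallel gripper is mounted at the origin on a cart in front of the work surface, level with it; the furniture and walls round the work are solid. World frame = base frame: x ahead of the robot, y to its left, z up, the work surface at z = 0. Lengths are in m, angles in rad, forces in N, time in s.
With the tool pointing down it reaches from about 0.4 to 0.875 m from the base axis. Payload 6.5 kg.
Tool frame: the origin (TCP) lies on the front face of the gripper's body, between the roots of the fingers; the fingertips stand 64 mm ahead of it and the grasp point (between the pads) lies 45 mm ahead of it; z points along the fingers, y is the line along which they close (so a half turn about z gives the same grasp; the last joint's range is limited). The gripper opens to 88 mm and grips with 3 to 60 N. Pads are 18 mm wide; open, the fingers measure 123 mm over their backs; the gripper's body (75 mm by 187 mm) begins 45 mm behind the grasp point.
Start: joints at [1.257, 0.536, -0.004, 1.538, 0.003, 1.067, -0.071], TCP at [0.159, -0.63, 0.303] pointing down, gripper open.
Joint ranges: [-2.7, 2.7], [-0.37, 2.16], [-1.27, 1.26], [0.24, 2.4], [-1.31, 4.45], [0.19, 1.91], [-2.76, 2.76]. Speed limits (rad/s): [2.39, 2.39, 3.14, 3.14, 3.14, 3.14, 3.14].

## Interface

Orientations are given as [roll, pitch, yaw] about the fixed x, y, z axes, in that order (R = Rz(yaw) Ry(pitch) Rx(roll)).
In Python, from cell import telemetry, cams, ticket gives the robot as it stands. The module is installed in compiled form; this text tells all that it offers.
- The arm moves only by the shell command python3 -m crank [FORCE], which reads ROWS from standard input. ROWS is a JSON list of rows, 1 to 10 of them, each an object with the fields tx, ty, tz (the shift in m), drx, dry, drz (a rotation vector in rad), jaw (the finger opening in m); a field left out counts as zero (the opening has to be given); each row is the pose to reach, as a shift and turn from the pose commanded when the command began, along the tool's axes at that moment; what a row does not reach only later rows make up. A row lasts 1/8 s, in which the tool goes at most 0.0625 m and 0.188 rad, less where a joint would pass 70% of its speed; a pose out of reach is approached as far as the arm can. The fingers move at their own pace and stop on an object; FORCE is the grip in N (left out, the last holds). Time passes only in rows, so rows that do not move let the fingers close. It prints the time, the measured TCP pose, the force, the opening and the grip force at its end. Input that does not fit is refused with a message, and nothing moves.
- telemetry.observe(): the state, without advancing time (a new reading comes with each control period).
- cams.read_camera(name): name is "scene" or "top"; returns the picture (384x512x3 uint8, red, green, blue); there is no depth.
- cams.calibration(name): a dict with "fx", "fy", "cx", "cy" (pixels), "rvec" (rotation vector, rad) and "tvec" (3), from world to camera coordinates, as OpenCV has them. Camera axes: x right, y down, z forward; pixel columns grow to the right and rows downward; lengths in m; the calibration is good to about 2 mm. A picture is of the moment at which its call begins. calibration takes no time and is no camera call.
- ticket.job_done(): hands the job in; it is judged then, once.
The state is a dict: "clock": time; "joints": joint angles; "joint_vel": joint speeds; "tau": joint torques, N m; "tcp_pos": TCP position; "tcp_rot": TCP orientation; "force": force on the tool from outside, world axes, zero at the start; "torque": the same for the moment, N m; "grip_width": finger opening in m; "finger_force": force on a finger pad.
Only numpy, scipy, OpenCV 4.12 (cv2) and the standard library are available. Lean on these libraries where they do the work, as an engineer would, in place of code of your own. Each camera call takes 0.05 s, during which the arm holds its last target. There are 200 camera calls.

## Working session

There is one attempt and no reset: what is moved stays moved. The work goes in short steps, Python scripts to look and compute and a shell command to move; the robot and the scene stay as the last step left them, time stands still between calls to the robot, and variables do not carry over. Pictures are saved under pics/ and viewed, at most 10 in all, crops included, and the job is handed in when it is done.

```bash
mkdir -p pics; python3 - <<'E'
from cell import telemetry,cams
import cv2
for n in("scene","top"):
    im=cams.read_camera(n); cv2.imwrite(f"pics/{n}0.png",im[:,:,::-1]); cv2.imwrite(f"pics/{n}0b.png",cv2.resize(im[:,:,::-1],(800,600),interpolation=cv2.INTER_CUBIC)); print(cams.calibration(n))
print(telemetry.observe())
E
```

```text
{'fx': 442.73995616985115, 'fy': 442.73995616985115, 'cx': 254.4498050210688, 'cy': 185.21498457334903, 'rvec': array([ 1.08928632, -2.47650436,  0.94184309]), 'tvec': array([0.37311811, 0.3267396 , 0.67111192])}
{'fx': 492.21030629436, 'fy': 492.21030629436, 'cx': 259.5901118581383, 'cy': 198.7260490184812, 'rvec': array([ 2.14259728, -2.13026585,  0.15217753]), 'tvec': array([0.01921297, 0.49380717, 0.95237903])}
{'clock': 0.1, 'joints': array([ 1.2568175 ,  0.53706146, -0.0044333 ,  1.53874343,  0.0026208 ,
        1.06730549, -0.07118994]), 'joint_vel': array([-0.00053949, -0.00128156,  0.00074478, -0.00205679,  0.00132709,
        0.0014631 ,  0.00130903]), 'tau': array([ 3.77075761e-03, -5.72068584e+01,  9.94036943e-01, -2.52229357e+01,
       -5.62063744e-02,  1.34582238e-02,  6.04667616e-05]), 'tcp_pos': array([ 0.15929208, -0.62972193,  0.30195748]), 'tcp_rot': array([-3.14008632e+00,  1.33004234e-04,  2.47866103e-01]), 'force': array([ 0.15556993,  0.40173953, -0.2371122 ]), 'torque': array([-0.02209726, -0.00718448, -0.05392871]), 'finger_force': 0.0, 'grip_width': 0.08849013519329749}
```

View pics/top0b.png

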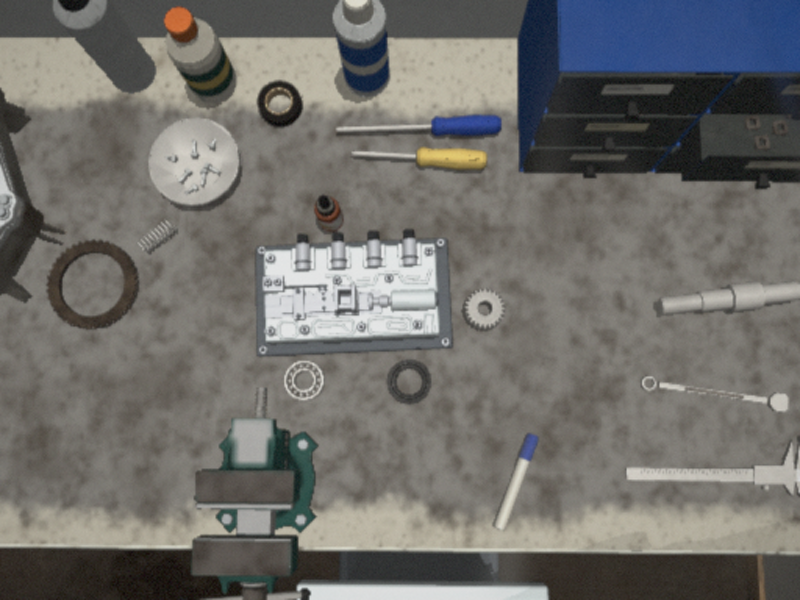

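View pics/scene0b.png

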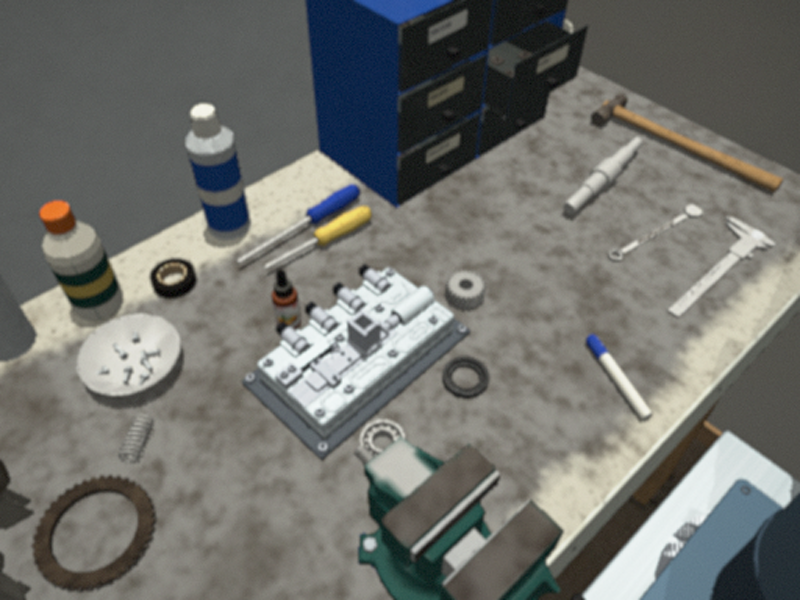

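Top view (800x600 scaled): plate corners are near (257,247), (448,239), (452,346) and (260,354). The socket is near (346,298), the gear (−y end) is to the right and the solenoids are at the top. The scene view agrees.

```bash
cat > h.py <<'E'
import numpy as np,cv2
from cell import cams,telemetry
def proj(n,P):
    c=cams.calibration(n);K=np.array([[c['fx'],0,c['cx']],[0,c['fy'],c['cy']],[0,0,1]])
    return cv2.projectPoints(np.float64(P).reshape(-1,3),c['rvec'],c['tvec'],K,None)[0][:,0]
def ray(n,uv,z):
    c=cams.calibration(n);R=cv2.Rodrigues(c['rvec'])[0];o=-R.T@c['tvec']
    d=R.T@np.array([(uv[0]-c['cx'])/c['fx'],(uv[1]-c['cy'])/c['fy'],1]);return o+d*(z-o[2])/d[2]
E
python3 - <<'E'
from h import *
im=cv2.imread("pics/top0.png");s=cv2.imread("pics/scene0.png")
# outline of plate+body: differs from bench -> plate is bluish dark grey
b=im.astype(int);m=((b[:,:,0]-b[:,:,2]>6)|(b.min(2)>170)).astype('uint8')*255
m[:150]=0;m[232:]=0;m[:,:150]=0;m[:,295:]=0
m=cv2.morphologyEx(m,cv2.MORPH_CLOSE,np.ones((5,5)));m=cv2.morphologyEx(m,cv2.MORPH_OPEN,np.ones((9,9)))
c=max(cv2.findContours(m,0,2)[0],key=cv2.contourArea);r=cv2.minAreaRect(c);bx=cv2.boxPoints(r)
print(r);P=np.array([ray("top",p,.008) for p in bx]);print(P.round(4),[np.linalg.norm(P[i]-P[i-1]).round(4) for i in range(4)],P.mean(0))
a=cv2.resize(im[150:232,160:292],(792,492),interpolation=cv2.INTER_CUBIC)
q=((bx+.5-[160,150])*6).astype(int);cv2.polylines(a,[q],True,(0,0,255),1);cv2.imwrite("pics/c1.png",a)
cv2.imwrite("pics/c2.png",cv2.resize(s[165:295,150:305],(715,600),interpolation=cv2.INTER_CUBIC))
E
```

```text
((225.24783325195312, 189.78224182128906), (68.55134582519531, 123.48664093017578), 87.54597473144531)
[[ 0.5837  0.2283  0.008 ]
 [ 0.5961 -0.0314  0.008 ]
 [ 0.4514 -0.0372  0.008 ]
 [ 0.4391  0.2169  0.008 ]] [np.float64(0.145), np.float64(0.2599), np.float64(0.1448), np.float64(0.2544)] [0.51760088 0.09414276 0.008     ]
```

View pics/c1.png

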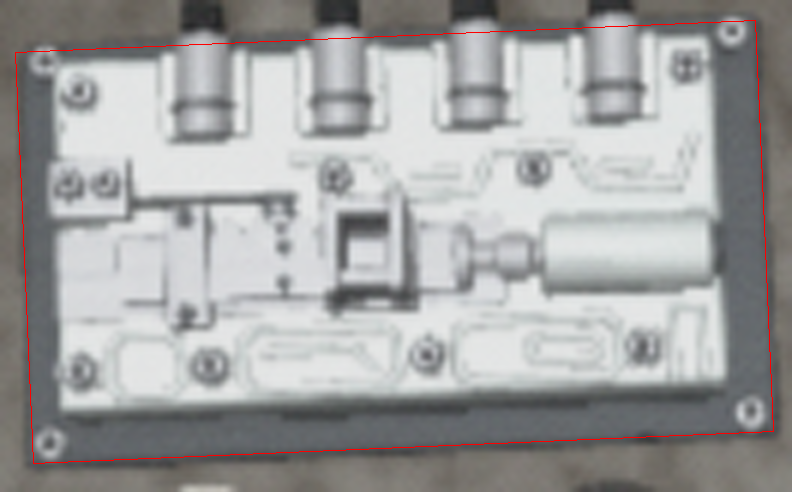

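View pics/c2.png

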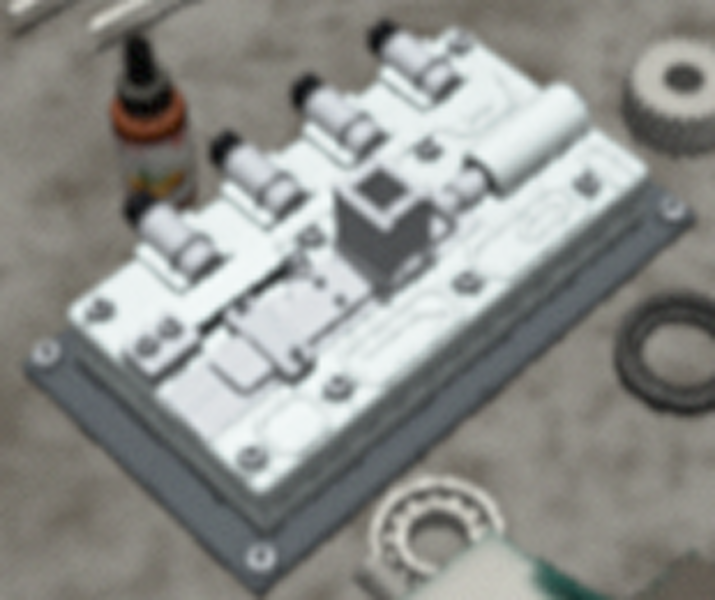

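Crop c1 shows plate screws at (43,62), (731,31), (750,411) and (49,442), and the socket hole centred near (364,240). Crop c2 shows the hole centred near (381,189). I'll fit the frame from the screws and intersect the hole across both views.

```bash
python3 - <<'E'
from h import *
def t(p): return np.array(p)/6-.5+[160,150]
def s(p): return np.array(p)/4.613-.5+[150,165]
S=np.array([ray("top",t(p),.010) for p in [(43,62),(731,31),(750,411),(49,442)]])
S2=np.array([ray("scene",s(p),.010) for p in [(45,351),(675,209),(261,557)]]) 
print(S.round(4),S2.round(4))
o=S.mean(0);y=(S[0]+S[3]-S[1]-S[2]);x=S[0]+S[1]-S[2]-S[3]
a=np.arctan2(y[1],y[0])-np.pi/2;b=np.arctan2(x[1],x[0]);print(o,a,b)
y2=S2[0]-S2[0]
h1=ray("top",t((364,240)),.09);h2=ray("scene",s((381,189)),.09);print(h1,h2)
for an in(a,b,(a+b)/2):
  R=np.array([[np.cos(an),-np.sin(an)],[np.sin(an),np.cos(an)]]);print(R.T@(h1-o)[:2],R.T@(h2-o)[:2])
e=telemetry.observe();print(e['tcp_pos'],e['tcp_rot'])
E
```

```text
[[ 0.5797  0.2181  0.01  ]
 [ 0.5918 -0.0226  0.01  ]
 [ 0.4582 -0.0291  0.01  ]
 [ 0.4462  0.2113  0.01  ]] [[ 0.5833  0.217   0.01  ]
 [ 0.4593 -0.0303  0.01  ]
 [ 0.4487  0.2104  0.01  ]]
[0.51896378 0.09441188 0.01      ] 0.04998534480724515 0.04972810612345804
[0.50314248 0.09697711 0.09      ] [0.50457011 0.09825734 0.09      ]
[-0.01567336  0.00335253] [-0.01418355  0.00455983]
[-0.01567423  0.0033485 ] [-0.01418472  0.00455618]
[-0.0156738   0.00335051] [-0.01418414  0.00455801]
[ 0.15929208 -0.62972193  0.30195748] [-3.14008632e+00  1.33004234e-04  2.47866103e-01]
```

The frame checks out: origin (0.519, 0.094), yaw 0.05. The socket is at body x≈−15, y≈+4, so the slide is at about 0.024, the second notch. I'll move via a waypoint, closing the fingers and aligning yaw.

```bash
cat >> h.py <<'E'
O=np.array([.5197,.0949]);A=.05
def delta(b,z):  # body xy, TCP z, -> tool-axis shift
    from scipy.spatial.transform import Rotation as Ro
    e=telemetry.observe();c,s=np.cos(A),np.sin(A)
    w=np.r_[O+np.array([[c,-s],[s,c]])@b,z]
    r=Ro.from_euler('xyz',e['tcp_rot']);print('delta',(r.inv().apply(w-e['tcp_pos'])).round(4),'rot',(r.inv()*Ro.from_euler('xyz',[np.pi,0,A])).as_rotvec().round(4))
def where():
    e=telemetry.observe();c,s=np.cos(A),np.sin(A);R=np.array([[c,-s],[s,c]])
    print('t',e['clock'],'body',(R.T@(e['tcp_pos'][:2]-O)).round(4),'z',e['tcp_pos'][2].round(4),'rot',e['tcp_rot'].round(3),'F',(R.T@e['force'][:2]).round(2),e['force'][2].round(2),'w',e['grip_width'])
E
echo '[{"tx": 0.05,"ty": -0.03,"drz": 0.1,"jaw": 0},{"tx": 0.1,"ty": -0.06,"drz": 0.2,"jaw": 0},{"tx": 0.15,"ty": -0.09,"drz": 0.2,"jaw": 0},{"tx": 0.2,"ty": -0.12,"drz": 0.2,"jaw": 0},{"tx": 0.25,"ty": -0.15,"drz": 0.2,"jaw": 0},{"tx": 0.3,"ty": -0.18,"drz": 0.2,"jaw": 0},{"tx": 0.32,"ty": -0.207,"drz": 0.2,"jaw": 0},{"tx": 0.32,"ty": -0.207,"drz": 0.2,"jaw": 0}]' | python3 -m crank 30
python3 -c "
from h import *
where();delta([-.015,.05],.25)"
```

```text
clock: 1.1
tcp_pos: [0.4204, -0.348, 0.3024]
tcp_rot: [-3.14, 0.0, 0.053]
force: [0.5, -0.5, 0.1]
grip_width: 0.0105
finger_force: 0.0
t 1.1 body [-0.1213 -0.4373] z 0.3024 rot [-3.14   0.     0.053] F [ 0.47 -0.52] 0.07 w 0.010478024398062549
delta [ 0.1079 -0.4869  0.0532] rot [-0.0016  0.0001  0.0034]
```

```bash
echo '[{"tx": 0.02,"ty": -0.05,"jaw": 0},{"tx": 0.04,"ty": -0.11,"jaw": 0},{"tx": 0.06,"ty": -0.17,"jaw": 0},{"tx": 0.08,"ty": -0.23,"jaw": 0},{"tx": 0.1,"ty": -0.29,"jaw": 0},{"tx": 0.108,"ty": -0.35,"tz": 0.01,"jaw": 0},{"tx": 0.108,"ty": -0.41,"tz": 0.03,"jaw": 0},{"tx": 0.108,"ty": -0.46,"tz": 0.05,"jaw": 0},{"tx": 0.108,"ty": -0.488,"tz": 0.053,"jaw": 0},{"tx": 0.108,"ty": -0.488,"tz": 0.053,"jaw": 0}]' | python3 -m crank
python3 - <<'E'
from h import *
where();delta([-.015,.05],.134)
a=cams.read_camera("scene");cv2.imwrite("pics/s3.png",cv2.resize(a[100:340,100:420,::-1],(800,600)))
E
```

```text
clock: 2.35
tcp_pos: [0.5033, 0.1426, 0.2492]
tcp_rot: [-3.141, 0.001, 0.05]
force: [-0.1, 0.6, -0.2]
grip_width: 0.0004
finger_force: 0.0
t 2.35 body [-0.014   0.0485] z 0.2492 rot [-3.141e+00  1.000e-03  5.000e-02] F [-0.04  0.64] -0.18 w 0.0003598415999673916
delta [-0.0009 -0.0015  0.1152] rot [-0.0003  0.0008  0.0004]
```

View pics/s3.png

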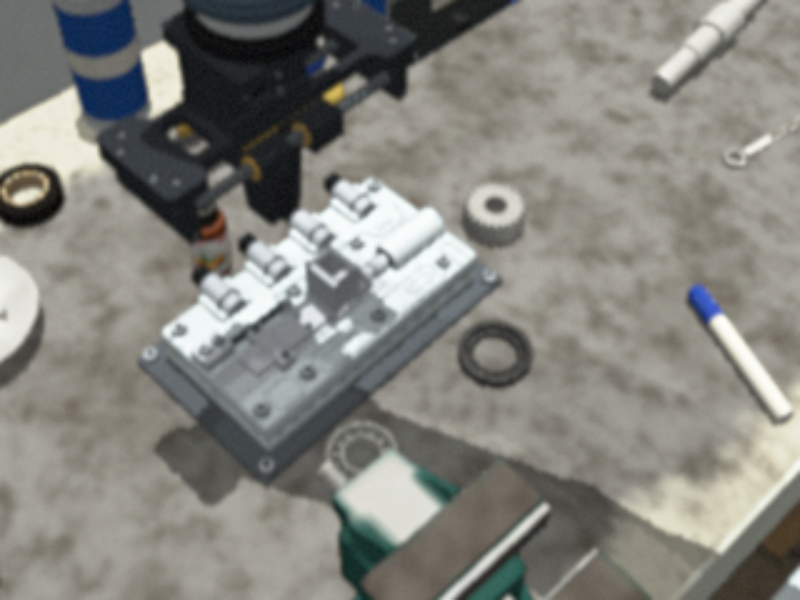

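The gripper is closed above the body with its long side along the slide. The fingers are centred near (275,180) and stand clear of the socket (335,275). Descending on the +y side.

```bash
echo '[{"tx": -0.001,"ty": -0.0015,"tz": 0.04,"jaw": 0},{"tx": -0.001,"ty": -0.0015,"tz": 0.08,"jaw": 0},{"tx": -0.001,"ty": -0.0015,"tz": 0.105,"jaw": 0},{"tx": -0.001,"ty": -0.0015,"tz": 0.115,"jaw": 0},{"tx": -0.001,"ty": -0.0015,"tz": 0.115,"jaw": 0}]' | python3 -m crank
python3 - <<'E'
from h import *
where();delta([-.015,.03],.134)
cv2.imwrite("pics/s4.png",cv2.resize(cams.read_camera("scene")[150:300,140:340,::-1],(800,600)))
E
```

```text
clock: 3.02
tcp_pos: [0.5028, 0.1417, 0.1348]
tcp_rot: [3.141, 0.0, 0.046]
force: [0.7, 0.6, 1.1]
grip_width: 0.0004
finger_force: 0.0
t 3.025 body [-0.0146  0.0476] z 0.1348 rot [3.141 0.    0.046] F [0.71 0.57] 1.06 w 0.0004492419258922575
delta [-0.0004  0.0176  0.0008] rot [ 0.0008  0.0002 -0.0041]
```

View pics/s4.png

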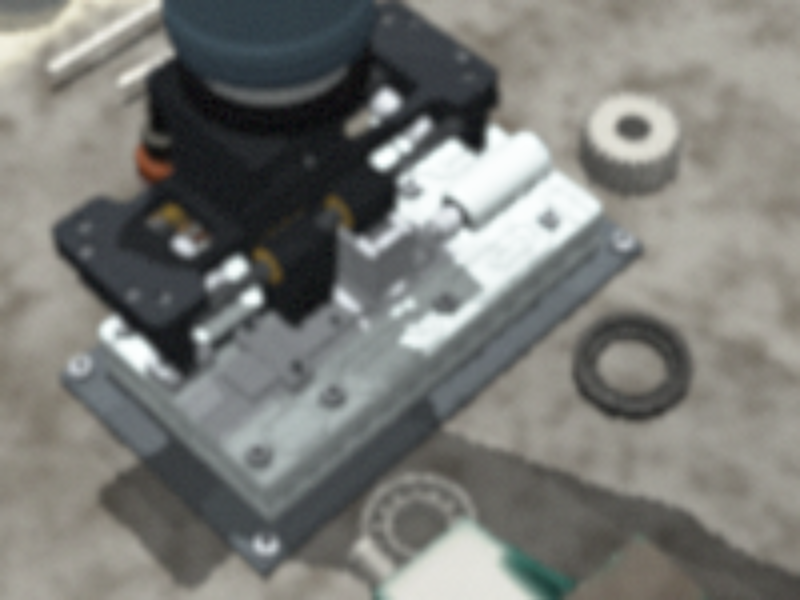

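The fingers stand in the gap on the +y side of the socket, clear of everything else. I'll feel for contact while moving towards −y.

```bash
echo '[{"ty": 0.004,"jaw": 0},{"ty": 0.007,"jaw": 0},{"ty": 0.009,"jaw": 0},{"ty": 0.011,"jaw": 0},{"ty": 0.012,"jaw": 0},{"ty": 0.013,"jaw": 0}]' | python3 -m crank;python3 -c "from h import *
where()"; echo '[{"ty": 0.002,"jaw": 0},{"ty": 0.003,"jaw": 0}]' | python3 -m crank;python3 -c "from h import *
where()"
```

```text
clock: 3.82
tcp_pos: [0.5029, 0.1301, 0.1347]
tcp_rot: [-3.142, 0.0, 0.048]
force: [0.5, 0.3, -0.6]
grip_width: 0.0004
finger_force: 0.0
t 3.825 body [-0.015  0.036] z 0.1347 rot [-3.142  0.     0.048] F [0.5  0.27] -0.62 w 0.00036488907307072197
clock: 4.08
tcp_pos: [0.5031, 0.127, 0.1347]
tcp_rot: [3.142, 0.0, 0.048]
force: [0.7, 0.4, -0.2]
grip_width: 0.0003
finger_force: 0.0
t 4.075 body [-0.015   0.0328] z 0.1347 rot [3.142 0.    0.048] F [0.73 0.41] -0.22 w 0.0003043674661972409
```

```bash
for i in 1 2; do echo '[{"ty": 0.0015,"jaw": 0},{"ty": 0.002,"jaw": 0}]' | python3 -m crank >/dev/null;python3 -c "from h import *
where()"; done; echo '[{"ty": 0.0015,"jaw": 0},{"ty": 0.002,"jaw": 0}]' | python3 -m crank >/dev/null;python3 -c "from h import *
where()"
```

```text
t 4.325 body [-0.015   0.0312] z 0.1347 rot [-3.141 -0.     0.048] F [0.55 0.96] 0.01 w 0.00046132589439255075
t 4.575 body [-0.015   0.0305] z 0.1348 rot [-3.14  -0.     0.049] F [-0.07  5.66] -0.73 w 0.0006318136203665474
t 4.825 body [-0.015   0.0286] z 0.1348 rot [-3.14  -0.     0.049] F [0.21 5.8 ] -0.69 w 0.0005176014729703039
```

Contact came at y≈0.031 with about 6 N, so home should be near 0.007. Pushing on in.

```bash
W='from h import *
where()'; echo '[{"ty": 0.002,"jaw": 0},{"ty": 0.004,"jaw": 0},{"ty": 0.006,"jaw": 0},{"ty": 0.008,"jaw": 0}]' | python3 -m crank >/dev/null;python3 -c "$W"; echo '[{"ty": 0.002,"jaw": 0},{"ty": 0.004,"jaw": 0}]' | python3 -m crank >/dev/null;python3 -c "$W"; echo '[{"ty": 0.002,"jaw": 0},{"ty": 0.004,"jaw": 0}]' | python3 -m crank >/dev/null;python3 -c "$W"
```

```text
t 5.325 body [-0.015   0.0189] z 0.1347 rot [-3.141 -0.     0.047] F [-1.16  4.51] -0.5 w 0.0005847101495458886
t 5.575 body [-0.0151  0.0166] z 0.1347 rot [-3.139 -0.     0.049] F [-0.57  5.44] -2.04 w 0.0004969679951856264
t 5.825 body [-0.015   0.0104] z 0.1347 rot [3.141 0.    0.048] F [-0.49  0.74] -0.81 w 0.0002457086609239849
```

```bash
W='from h import *
where()'; for i in 1; do echo '[{"ty": 0.001,"jaw": 0},{"ty": 0.002,"jaw": 0}]' | python3 -m crank >/dev/null;python3 -c "$W"; echo '[{"ty": 0.001,"jaw": 0},{"ty": 0.0015,"jaw": 0}]' | python3 -m crank >/dev/null;python3 -c "$W"; echo '[{"ty": 0.001,"jaw": 0},{"ty": 0.001,"jaw": 0}]' | python3 -m crank >/dev/null;python3 -c "$W"; done
```

```text
t 6.075 body [-0.015   0.0084] z 0.1347 rot [3.141 0.    0.047] F [-0.12  0.2 ] -0.26 w 0.0002360028600852488
t 6.325 body [-0.015   0.0074] z 0.1347 rot [ 3.141 -0.     0.048] F [-0.58  0.88] 0.41 w 0.0004962522766885409
t 6.575 body [-0.015  0.007] z 0.1347 rot [-3.141 -0.     0.048] F [0.57 2.47] 0.73 w 0.0003641412966598424
```

```bash
W='from h import *
where()'; echo '[{"ty": 0.001,"jaw": 0},{"ty": 0.001,"jaw": 0}]' | python3 -m crank >/dev/null;python3 -c "$W"; echo '[{"ty": 0.001,"jaw": 0},{"ty": 0.001,"jaw": 0}]' | python3 -m crank >/dev/null;python3 -c "$W";  echo '[{"ty": 0.001,"jaw": 0},{"ty": 0.001,"jaw": 0}]' | python3 -m crank >/dev/null;python3 -c "$W"
```

```text
t 6.825 body [-0.015   0.0066] z 0.1348 rot [-3.14  -0.     0.049] F [-0.17  5.27] -1.46 w 0.00047599237363547624
t 7.075 body [-0.015   0.0064] z 0.1348 rot [-3.139e+00 -1.000e-03  4.900e-02] F [-0.21  7.11] -0.71 w 0.0003017644677979648
t 7.325 body [-0.0151  0.0063] z 0.1348 rot [-3.138e+00 -1.000e-03  5.000e-02] F [-0.47  9.19] -1.09 w 0.00020663573110185144
```

Hard stop confirmed: force climbs to 9 N with no travel, and the 24 mm travel matches two notches. The slide is at Low. I'll back off, lift over and come down on the −y side.

```bash
W='from h import *
where();delta([-.015,-.062],.134)'; echo '[{"ty": -0.007,"jaw": 0},{"ty": -0.014,"jaw": 0},{"ty": -0.014,"tz": -0.03,"jaw": 0},{"ty": -0.014,"tz": -0.06,"jaw": 0},{"ty": 0.01,"tz": -0.065,"jaw": 0},{"ty": 0.04,"tz": -0.065,"jaw": 0},{"ty": 0.06,"tz": -0.065,"jaw": 0},{"ty": 0.065,"tz": -0.065,"jaw": 0},{"ty": 0.065,"tz": -0.065,"jaw": 0}]' | python3 -m crank >/dev/null;python3 -c "$W"
python3 - <<'E'
from h import *
cv2.imwrite("pics/s5.png",cv2.resize(cams.read_camera("scene")[150:300,140:340,::-1],(800,600)))
E
```

```text
t 8.45 body [-0.0152 -0.0612] z 0.1997 rot [-3.142  0.     0.048] F [ 1.25 -0.31] -0.31 w 0.0004592711392109427
delta [0.0002 0.0008 0.0657] rot [-0.0001  0.0001 -0.0024]
```

View pics/s5.png

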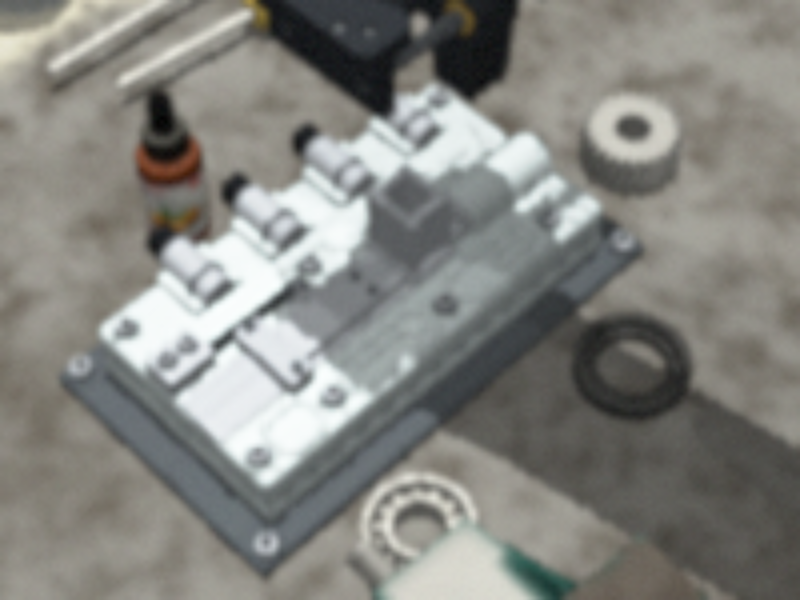

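The socket hole is now near (410,197) in this crop, moved in toward the boss. I'll check that point and descend.

```bash
W='from h import *
where()';python3 -c "
from h import *
h=ray('scene',(140+410/4-.5,150+197/4-.5),.09)[:2]-O;print(h@[np.cos(A),np.sin(A)],h@[-np.sin(A),np.cos(A)])"
echo '[{"ty": 0.001,"tz": 0.03,"jaw": 0},{"ty": 0.001,"tz": 0.055,"jaw": 0},{"ty": 0.001,"tz": 0.065,"jaw": 0},{"ty": 0.001,"tz": 0.065,"jaw": 0},{"ty": -0.004,"tz": 0.065,"jaw": 0},{"ty": -0.009,"tz": 0.065,"jaw": 0},{"ty": -0.011,"tz": 0.065,"jaw": 0},{"ty": -0.011,"tz": 0.065,"jaw": 0}]' | python3 -m crank >/dev/null;python3 -c "$W";echo '[{"ty": -0.001,"jaw": 0},{"ty": -0.0015,"jaw": 0}]' | python3 -m crank >/dev/null;python3 -c "$W";echo '[{"ty": -0.001,"jaw": 0},{"ty": -0.0015,"jaw": 0}]' | python3 -m crank >/dev/null;python3 -c "$W"
```

```text
-0.016388139917705227 -0.019628669898226953
t 9.5 body [-0.015  -0.0503] z 0.1349 rot [-3.142 -0.     0.048] F [0.15 0.25] -0.08 w 0.0005406244774982218
t 9.75 body [-0.0151 -0.0492] z 0.1347 rot [3.141 0.    0.048] F [ 0.19 -1.51] 1.3 w 0.0005992678239991669
t 10.0 body [-0.0151 -0.0486] z 0.1347 rot [3.14  0.    0.047] F [-0.76 -5.15] 2.24 w 0.0005466386787114112
```

Home is confirmed visually at y=−19.6 mm. Contact is at −0.0488, so click n should snap at about −0.0413 + 12 mm·(n−1). Pushing out, one click at a time.

```bash
W='from h import *
where()'; for i in 1; do echo '[{"ty": -0.001,"jaw": 0},{"ty": -0.002,"jaw": 0}]' | python3 -m crank >/dev/null;python3 -c "$W";echo '[{"ty": -0.001,"jaw": 0},{"ty": -0.002,"jaw": 0}]' | python3 -m crank >/dev/null;python3 -c "$W";echo '[{"ty": -0.001,"jaw": 0},{"ty": -0.002,"jaw": 0}]' | python3 -m crank >/dev/null;python3 -c "$W";echo '[{"ty": -0.001,"jaw": 0},{"ty": -0.001,"jaw": 0}]' | python3 -m crank >/dev/null;python3 -c "$W"; done
```

```text
t 10.25 body [-0.0152 -0.0474] z 0.1347 rot [3.139 0.    0.046] F [ 0.64 -6.95] 1.37 w 0.0002443758786789922
t 10.5 body [-0.0151 -0.0439] z 0.1347 rot [3.141 0.    0.047] F [-0.07 -2.25] 0.49 w 0.0005924847546425375
t 10.75 body [-0.0151 -0.0405] z 0.1347 rot [-3.141 -0.     0.049] F [0.39 0.46] -0.07 w 0.000602692851896831
t 11.0 body [-0.0151 -0.0401] z 0.1347 rot [-3.141 -0.     0.048] F [-0.51 -0.12] -0.12 w 0.0007975007576238652
```

First click felt (force gone). On to the second.

```bash
W='from h import *
where()'; echo '[{"ty": -0.001,"jaw": 0},{"ty": -0.002,"jaw": 0},{"ty": -0.003,"jaw": 0},{"ty": -0.004,"jaw": 0}]' | python3 -m crank >/dev/null;python3 -c "$W";echo '[{"ty": -0.001,"jaw": 0},{"ty": -0.002,"jaw": 0},{"ty": -0.003,"jaw": 0}]' | python3 -m crank >/dev/null;python3 -c "$W";echo '[{"ty": -0.001,"jaw": 0},{"ty": -0.002,"jaw": 0},{"ty": -0.003,"jaw": 0}]' | python3 -m crank >/dev/null;python3 -c "$W";echo '[{"ty": -0.001,"jaw": 0},{"ty": -0.002,"jaw": 0}]' | python3 -m crank >/dev/null;python3 -c "$W"
```

```text
t 11.5 body [-0.0151 -0.0369] z 0.1347 rot [3.141 0.    0.048] F [-0.56 -3.09] 0.5 w 0.0005655103528934176
t 11.875 body [-0.0151 -0.0356] z 0.1347 rot [3.139 0.    0.046] F [-0.38 -7.9 ] 1.69 w 0.0007987065295127693
t 12.25 body [-0.0151 -0.0302] z 0.1347 rot [-3.141 -0.     0.048] F [-0.68 -0.06] -0.12 w 0.00031644929499410695
t 12.5 body [-0.0151 -0.0277] z 0.1347 rot [-3.141 -0.     0.049] F [-0.27 -0.4 ] 0.66 w 0.0005664097255853257
```

Second click. Now the third, slowly.

```bash
W='from h import *
where()'; echo '[{"ty": -0.001,"jaw": 0},{"ty": -0.002,"jaw": 0},{"ty": -0.003,"jaw": 0},{"ty": -0.004,"jaw": 0}]' | python3 -m crank >/dev/null;python3 -c "$W";echo '[{"ty": -0.001,"jaw": 0},{"ty": -0.002,"jaw": 0},{"ty": -0.002,"jaw": 0}]' | python3 -m crank >/dev/null;python3 -c "$W";echo '[{"ty": -0.001,"jaw": 0},{"ty": -0.002,"jaw": 0},{"ty": -0.002,"jaw": 0}]' | python3 -m crank >/dev/null;python3 -c "$W"
```

```text
t 13.0 body [-0.0151 -0.0249] z 0.1347 rot [3.141 0.    0.048] F [ 0.53 -3.05] 0.06 w 0.00014484957134415288
t 13.375 body [-0.0151 -0.0243] z 0.1347 rot [3.139 0.    0.046] F [ 0.85 -5.96] 1.67 w 0.00037339570652550455
t 13.75 body [-0.0151 -0.0214] z 0.1347 rot [3.141 0.    0.047] F [-0.63 -3.39] 1.1 w 0.0006345259357256436
```

```bash
W='from h import *
where()'; echo '[{"ty": -0.001,"jaw": 0},{"ty": -0.0015,"jaw": 0},{"ty": -0.0015,"jaw": 0}]' | python3 -m crank >/dev/null;python3 -c "$W";echo '[{"ty": -0.0005,"jaw": 0},{"ty": -0.001,"jaw": 0},{"ty": -0.001,"jaw": 0}]' | python3 -m crank >/dev/null;python3 -c "$W"
```

```text
t 14.125 body [-0.015 -0.018] z 0.1348 rot [-3.141 -0.     0.049] F [ 0.79 -0.61] 0.4 w 0.00025171913012164883
t 14.5 body [-0.0151 -0.0178] z 0.1347 rot [-3.141 -0.     0.048] F [-0.12 -0.33] 0.5 w -1.8219616349055706e-05
```

```bash
W='from h import *
where()'; echo '[{"ty": -0.0005,"jaw": 0},{"ty": -0.001,"jaw": 0},{"ty": -0.0015,"jaw": 0},{"ty": -0.0015,"jaw": 0}]' | python3 -m crank >/dev/null;python3 -c "$W";echo '[{"ty": -0.0005,"jaw": 0},{"ty": -0.001,"jaw": 0},{"ty": -0.001,"jaw": 0}]' | python3 -m crank >/dev/null;python3 -c "$W"
```

```text
t 15.0 body [-0.0151 -0.0165] z 0.1347 rot [-3.142  0.     0.048] F [ 0.96 -0.01] -0.68 w 0.0005161808439825527
t 15.375 body [-0.0151 -0.0154] z 0.1347 rot [-3.142  0.     0.048] F [-0.86 -0.58] 0.0 w 0.0005942838215311522
```

No force at 33.4 mm, so the third click has snapped in. I'll back off, lift away and look.

```bash
echo '[{"ty": 0.006,"jaw": 0},{"ty": 0.012,"jaw": 0},{"ty": 0.012,"tz": -0.03,"jaw": 0},{"ty": 0.012,"tz": -0.08,"jaw": 0},{"ty": 0.012,"tz": -0.14,"jaw": 0},{"ty": 0.06,"tz": -0.16,"jaw": 0},{"ty": 0.12,"tz": -0.16,"jaw": 0},{"ty": 0.18,"tz": -0.16,"jaw": 0},{"ty": 0.24,"tz": -0.16,"jaw": 0},{"ty": 0.3,"tz": -0.16,"jaw": 0}]' | python3 -m crank; echo '[{"jaw": 0},{"jaw": 0}]' | python3 -m crank
python3 - <<'E'
from h import *
where()
cv2.imwrite("pics/t6.png",cv2.resize(cams.read_camera("top")[140:265,150:317,::-1],(801-1,599),interpolation=2))
cv2.imwrite("pics/s6.png",cv2.resize(cams.read_camera("scene")[150:300,140:340,::-1],(800,600),interpolation=2))
E
```

```text
clock: 16.62
tcp_pos: [0.5193, -0.2235, 0.2948]
tcp_rot: [3.141, -0.0, 0.047]
force: [1.5, -0.1, -0.2]
grip_width: 0.0002
finger_force: 0.0
clock: 16.88
tcp_pos: [0.5195, -0.2207, 0.2945]
tcp_rot: [-3.141, 0.0, 0.047]
force: [0.5, 0.1, -0.4]
grip_width: 0.0005
finger_force: 0.0
t 16.875 body [-0.016  -0.3152] z 0.2945 rot [-3.141  0.     0.047] F [0.55 0.12] -0.43 w 0.00047230758831545456
```

View pics/s6.png

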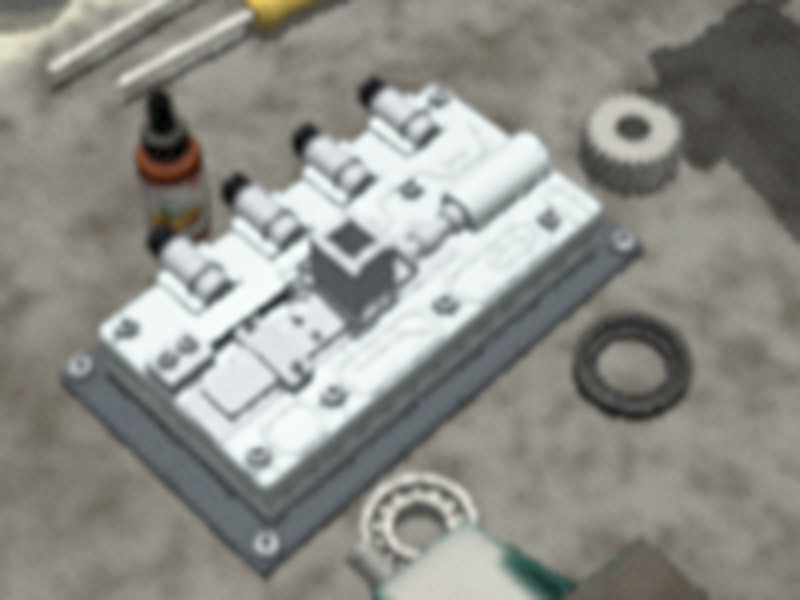

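View pics/t6.png

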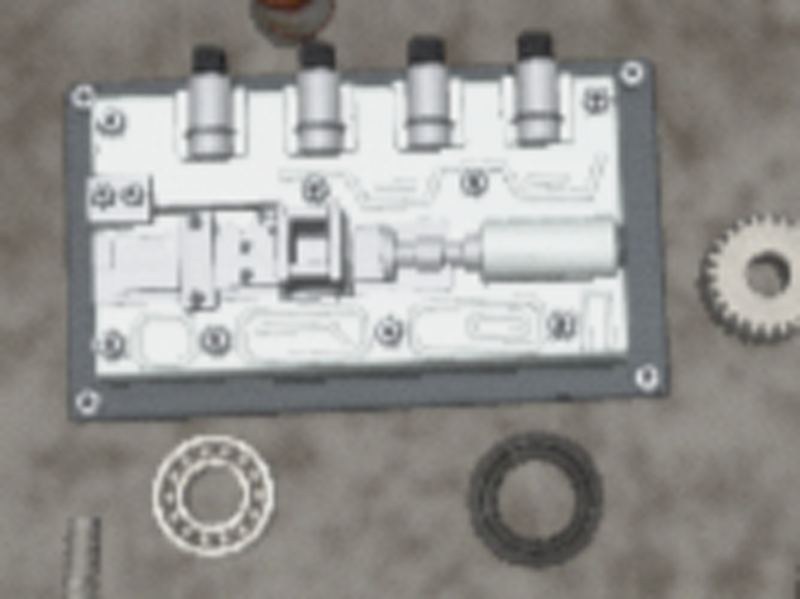

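The socket hole is at about (352,239) in the scene crop and (308,243) in the top crop, and the bystanders have not moved. I'll check the slide position and hand in.

```bash
python3 - <<'E'
from h import *
from cell import ticket
ok=[]
for n,p in(("scene",(140+352/4-.5,150+239/4-.5)),("top",(150+308/4.79-.5,140+243/4.79-.5))):
    h=ray(n,p,.09)[:2]-O;y=h@[-np.sin(A),np.cos(A)];print(n,y,'slide',y+.02);ok.append(abs(y-.016)<.004)
if all(ok): print(ticket.job_done())
E
```

```text
scene 0.015945381979993206 slide 0.03594538197999321
top 0.015120207151002466 slide 0.03512020715100247
the job is handed in; nothing more can be done
None
```

The slide went home to the hard stop (Low), then out three clicks to neutral. Both cameras put it at 35–36 mm against 36 mm nominal, the loose parts look undisturbed, and the job is handed in at about 17 s of the 59 s limit.

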